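# Register a slotted angle against a split fence and its end stop

## Task

Push the long slotted angle across the bench until it lies parallel against the jig's fence, then slide it along the fence until its end meets the stop block. Then set it with two firm, steady presses of about 12 N straight against the fence, first near its end at the stop, then near its other end. Work gently (never more than 22 N on the fence, and no knock of more than 35 N on the stop), leave the angle parallel on the fence and at the stop, and leave everything else on the bench alone.

Things in the scene. Friction and masses are not known exactly. Their poses are not given: they have to be found in the camera images.
- angle: Loose plain slotted aluminium angle, 280 mm long, 4 mm metal, 0.22 to 0.35 kg. Origin at the centre of its 60 x 280 mm footprint, on the bench; y along its length, z up. A 60 mm leg lies flat (x -30 to +30, 4 mm high); a 25 mm high leg stands on the edge facing the fence (x +26 to +30); a 4 mm end plate 25 mm high closes each end (x -30 to +26). Centre of mass x = +6. Drags on the bench with 1 to 4 N.
- angle_left (a point): Point at the left (+y) end of the angle's outer upright face, the face that goes to the fence, on the bench (angle frame x = +30, y = +140 mm); axes as the angle's. The angle is pushed to the fence on the inner face of the upright leg (angle x = +26 mm, facing the robot), from above the flat leg, and along the fence on its right end plate.
- angle_right (a point): The same at the right (-y) end of the angle (angle frame x = +30 mm, y = -140 mm).
- jig: Foot of a marking jig, bolted down: origin on the bench, y along the fence to the left, x away from the robot, through the fence. On it a straight rigid steel fence 24 x 500 mm (y -250 to +250), top 34 mm high, always parallel to y, locked at a setting that differs each time and is not measured: its working face, facing the robot, lies anywhere from x = -12 to x = -26 mm. It does not yield.
- stop: End stop in front of the fence's left part: fixed steel block 62 x 34 x 24 mm high with a 6 mm bolt head on top. Origin under its centre (jig frame x = -58 mm, y = +187 mm), axes as the jig's. The face that stops the angle's left end plate looks to -y and lies at jig y = +170 mm.
- offcut: Bystander: short 80 mm offcut of the same angle; leave it alone. Origin at the middle of its underside.
- carton: Bystander: small open cardboard box 70 x 80 x 55 mm; leave it alone. Origin at the middle of its underside.
- tape: Bystander: empty cardboard roll core, 90 mm across, 24 mm high; leave it alone. Origin at the middle of its underside.
- jar: Bystander: jar 56 mm across, 60 mm high; leave it alone. Origin at the middle of its underside.
- screwdriver: Bystander: screwdriver lying on the bench; leave it alone. Origin near its middle, its own x axis along its length.
- mallet: Bystander: hammer lying on the bench; leave it alone. Origin near its middle, its own x axis along its length.
- rule: Bystander: steel strip 30 x 200 x 4 mm; leave it alone. Origin at the middle of its underside.

How it is judged:
By the outcome, as a careful person would: the job done as asked, in the order asked, and still so for the second after the job is handed in, with the robot touching nothing.
It also fails if it takes over 72 s, if anything falls off the work surface, if the arm or the gripper's body presses on something with over 40 N, if the wrist force passes 120 N, or if a joint passes its speed limit or range.

## Robot

A 7-joint arm with a two-finger parallel gripper is mounted at the origin on the work surface. World frame = base frame: x ahead of the robot, y to its left, z up, the work surface at z = 0. Lengths are in m, angles in rad, forces in N, time in s.
With the tool pointing down it reaches from about 0.35 to 0.9 m from the base axis. Payload 8.1 kg.
Tool frame: the origin (TCP) lies at the centre of the arm's flange, where the gripper is bolted on; the fingertips stand 178 mm ahead of it and the grasp point (between the pads) lies 159 mm ahead of it; x points along the fingers, z is the direction in which the jaws open and shut, and the axes are right-handed (so a half turn about x gives the same grasp; the last joint's range is limited). The gripper opens to 92 mm and grips with 3 to 60 N. Pads are 19 mm wide; open, the fingers measure 130 mm over their backs; the gripper's body (75 mm by 190 mm) begins 47 mm behind the grasp point.
Start: joints at [1.16, 0.434, 0.025, 1.573, -0.012, 1.134, -0.075], TCP at [0.189, -0.596, 0.405] pointing down, gripper open.
Joint ranges: [-2.62, 2.62], [-0.44, 2.09], [-1.27, 1.32], [0.08, 2.57], [-1.32, 4.46], [0.12, 2], [-2.74, 2.74]. Speed limits (rad/s): [2.22, 2.22, 3.01, 3.01, 3.14, 3.14, 3.14].

## Interface

Orientations are given as a rotation vector (axis times angle).
In Python, from cell import arm, get_image, search_frame, pinpoint gives the robot as it stands.
- The arm moves only by the tool arm_command, never from a script. Its argument "motion" is a list of rows, each a list of 7 numbers: the finger opening in mm, from 0 to 91.8, then the shift along the tool's x, y, z in mm, then the turn, a rotation vector about the tool's x, y, z in degrees. In form: [[fingers, x, y, z, ax, ay, az], ...]. A call has 1 to 5 rows; each row shifts and turns the commanded pose from where the row before left it, along the tool's axes as they then stand; what a row does not reach is not made up. A row lasts 1/8 s, in which the tool goes at most 62.5 mm and 10.7 degrees, less where a joint would pass 70% of its speed; a pose out of reach is approached as far as the arm can. A call with a gripper value outside its range is refused whole. The fingers move at their own pace and stop on an object; "newtons" is the grip in N (left out, the last holds). Time passes only in rows, so rows that do not move let the fingers close. It gives the time, the measured TCP pose, the force and the opening at its end, in the units of the state.
- arm.observe(): the state, without advancing time (a new reading comes with each control period).
- get_image(name): name is "side" or "top"; returns a dict with "frame" (384x512x3 uint8, red, green, blue), "range_z" (384x512 float32, m along the optical axis (not along the pixel's ray), 0 where there is no reading), "K" (3x3 intrinsics, pixels), "origin" and "rotation" of the camera in the world. Camera axes: x right, y down, z forward; pixel columns grow to the right and rows downward; lengths in m; the calibration is good to about 2 mm. A picture is of the moment at which its call begins.
- arm.sign_off(): hands the job in, once; it reports no verdict.
Trained networks look in the newest picture that a camera, given by its name, has taken for a name from the list of things; names that differ only in an ending like _2 or _b are one class to them, and where a whole thing is asked for, a point or a joint stands for the part that bears it (a point fixed in the world has none). Each returns a list of dicts, best first, with "p" (0 to 1); they miss things now and then, are a little off and sometimes report something else, mostly with a low value. They report only what shows in the picture. A call takes as long as a camera call.
- search_frame(camera, target): "point" ([x, y, z] in m, in world coordinates, good to about 4 mm: the middle of the surface that is visible of it).
- pinpoint(camera, target): "point" ([x, y, z] in m, in world coordinates, good to about 4 mm: a listed point, or the origin of a listed thing).
The state is a dict: "clock": time; "joints": joint angles; "dq": joint speeds; "joint_efforts": joint torques, N m; "position": TCP position; "ee_rot": TCP orientation; "force": force on the tool from outside, world axes, zero at the start; "ft_torque": the same for the moment, N m; "width": opening from 0.0 (shut) to 1.0 (fully open).
Only numpy, scipy, OpenCV 4.12 (cv2) and the standard library are available. Lean on these libraries where they do the work, as an engineer would, in place of code of your own. Each camera call takes 0.05 s, during which the arm holds its last target. There are 200 camera calls.

## Working session

There is one attempt and no reset: what is moved stays moved. The work goes in short steps, Python scripts to look and compute and a tool call to move; the robot and the scene stay as the last step left them, time stands still between calls to the robot, and variables do not carry over. Pictures are saved under pics/ and viewed, about 8 in all and at most 12, crops included, and the job is handed in when it is done.

Besides the shell and the picture viewer there is one more tool, called after ">>>" as a command line: name --pt "numbers of a row" for each row, then --argument value for the rest. arm_command: Moves the arm, as the interface text tells. Its arguments: {"type":"object","properties":{"motion":{"type":"array"},"newtons":{"type":"number"}},"required":["motion"]}

```bash
mkdir -p pics
python3 - <<'E'
from cell import arm,get_image,search_frame,pinpoint
import cv2,numpy as np
ims={}
for c in("top","side"):
    g=get_image(c); ims[c]=g
    cv2.imwrite(f"pics/{c}0.png",g["frame"][:,:,::-1]); print(c,g["origin"].round(3),g["rotation"].round(3).tolist(),g["K"].round(1).tolist())
    for t in["angle","angle_left","angle_right","jig","stop"]:
        r=pinpoint(c,t)
        print(c,t,[(np.round(d["point"],4).tolist(),round(d["p"],2)) for d in r[:2]])
s=arm.observe();print({k:np.round(v,3).tolist() for k,v in s.items()})
E
```

```text
top [ 0.426 -0.026  1.611] [-2.177, 2.15, -0.102] [[449.1, 0.0, 252.5], [0.0, 449.1, 191.0], [0.0, 0.0, 1.0]]
top angle [([0.6061, 0.3335, 0.0009], 0.72), ([0.4897, -0.079, 0.0034], 0.67)]
top angle_left [([0.5387, 0.0543, -0.0006], 0.82)]
top angle_right [([0.5076, -0.2235, 0.0008], 0.83)]
top jig [([0.6194, -0.0429, 0.002], 0.56)]
top stop [([0.4779, -0.3556, -0.0015], 0.64), ([0.5433, 0.1439, 0.0018], 0.46)]
side [0.188 0.917 0.663] [-0.494, 2.512, -1.427] [[361.3, 0.0, 255.3], [0.0, 361.3, 194.6], [0.0, 0.0, 1.0]]
side angle [([0.4956, -0.0786, -0.0002], 0.87)]
side angle_left [([0.5376, 0.0563, -0.0043], 0.63)]
side angle_right [([0.5053, -0.2254, -0.002], 0.76)]
side jig [([0.6174, -0.0418, 0.0009], 0.95)]
side stop [([0.5449, 0.1399, -0.0031], 0.76), ([0.6713, -0.3407, 0.0035], 0.52)]
{'clock': 0.6, 'joints': [1.16, 0.434, 0.025, 1.573, -0.012, 1.134, -0.075], 'dq': [-0.0, 0.001, -0.001, 0.001, -0.0, -0.0, -0.0], 'joint_efforts': [-0.001, -66.733, 0.983, -31.469, -0.061, 0.033, -0.0], 'position': [0.189, -0.596, 0.405], 'ee_rot': [0.98, 1.339, -0.98], 'force': [-0.55, 0.817, -0.369], 'ft_torque': [-0.007, 0.064, -0.031], 'width': 0.999}
```

View pics/top0.png

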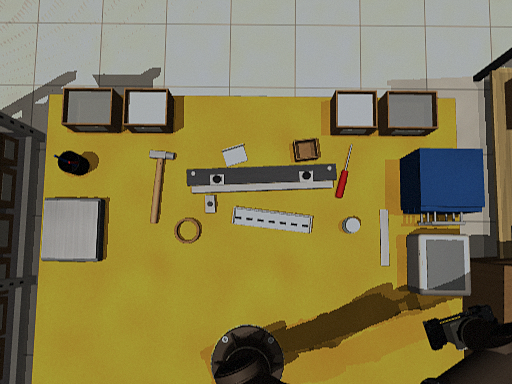

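View pics/side0.png

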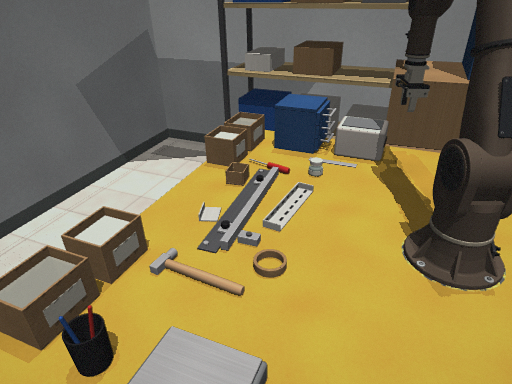

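The top view shows the angle at about (272,219), tilted. The fence is the light strip near (262,187), the stop is at (210,204), the jar is at (352,226), right of the angle, and the tape is at (188,230). Next I fit the fence face from depth.

```bash
cat > h.py <<'E'
from cell import arm,get_image,search_frame,pinpoint
import cv2,numpy as np
from scipy.spatial.transform import Rotation as R
def rot(g):
    r=np.asarray(g["rotation"]); return r if r.shape==(3,3) else R.from_rotvec(r).as_matrix()
def cloud(g):
    z=g["range_z"]; v,u=np.mgrid[:z.shape[0],:z.shape[1]]; K=g["K"]
    P=np.stack([(u-K[0,2])/K[0,0]*z,(v-K[1,2])/K[1,1]*z,z],-1)@rot(g).T+g["origin"]
    P[z==0]=np.nan; return P
def proj(g,p):
    q=rot(g).T@(np.asarray(p)-g["origin"]); return (g["K"]@q)[:2]/q[2]
E
python3 - <<'E'
from h import *
for c in("top","side"):
    g=get_image(c);P=cloud(g).reshape(-1,3)
    m=(P[:,0]>.42)&(P[:,0]<.66)&(P[:,1]>-.31)&(P[:,1]<.21)
    Q=P[m]; print(c,"bench z",np.median(Q[Q[:,0]<.47][:,2]))
    for y in np.arange(-.28,.22,.05):
        b=Q[abs(Q[:,1]-y)<.006]
        f=b[(b[:,2]>.024)&(b[:,2]<.044)&(b[:,0]>.56)]
        a=b[(b[:,2]>.012)&(b[:,2]<.033)&(b[:,0]<.56)]
        print(round(y,2),"fence",(f[:,0].min().round(4),f[:,0].max().round(4),len(f),f[:,2].max().round(3)) if len(f) else None,"ang/stop",(a[:,0].min().round(4),a[:,0].max().round(4)) if len(a) else None)
    s=Q[(Q[:,2]>.014)&(Q[:,0]<.585)&(Q[:,1]>.09)]
    print("stop",s.min(0).round(3),s.max(0).round(3),len(s))
    for t in["jig","stop","jar","carton","tape","offcut","screwdriver"]:
        r=pinpoint(c,t); print(c,t,[(np.round(d["point"],3).tolist(),round(d["p"],2)) for d in r[:1]])
E
```

```text
top bench z 0.0014919536284512258
-0.28 fence (np.float64(0.6072), np.float64(0.6289), 22, np.float64(0.044)) ang/stop None
-0.23 fence (np.float64(0.6024), np.float64(0.6248), 22, np.float64(0.041)) ang/stop None
-0.18 fence (np.float64(0.6022), np.float64(0.6395), 25, np.float64(0.044)) ang/stop (np.float64(0.5039), np.float64(0.5078))
-0.13 fence (np.float64(0.5981), np.float64(0.62), 26, np.float64(0.04)) ang/stop (np.float64(0.5105), np.float64(0.514))
-0.08 fence (np.float64(0.5949), np.float64(0.6194), 28, np.float64(0.039)) ang/stop (np.float64(0.5169), np.float64(0.5174))
-0.03 fence (np.float64(0.5935), np.float64(0.6148), 21, np.float64(0.043)) ang/stop (np.float64(0.5172), np.float64(0.5237))
0.02 fence (np.float64(0.5897), np.float64(0.6117), 21, np.float64(0.038)) ang/stop (np.float64(0.4846), np.float64(0.5301))
0.07 fence (np.float64(0.5884), np.float64(0.6109), 21, np.float64(0.04)) ang/stop None
0.12 fence (np.float64(0.5605), np.float64(0.6422), 46, np.float64(0.042)) ang/stop (np.float64(0.4409), np.float64(0.5499))
0.17 fence (np.float64(0.5843), np.float64(0.605
[... 1225 characters left out ...]
4(0.5322))
0.07 fence (np.float64(0.5902), np.float64(0.6118), 17, np.float64(0.036)) ang/stop (np.float64(0.4797), np.float64(0.4959))
0.12 fence (np.float64(0.5862), np.float64(0.6459), 45, np.float64(0.037)) ang/stop (np.float64(0.5172), np.float64(0.5426))
0.17 fence (np.float64(0.5849), np.float64(0.6062), 25, np.float64(0.035)) ang/stop None
stop [0.42  0.124 0.014] [0.585 0.21  0.035] 354
side jig [([0.614, -0.042, 0.002], 0.61)]
side stop [([0.544, 0.14, 0.002], 0.54)]
side jar [([0.475, -0.358, 0.002], 0.68)]
side carton [([0.747, -0.194, 0.003], 0.97)]
side tape [([0.449, 0.22, -0.0], 0.62)]
side offcut [([0.722, 0.058, 0.002], 0.62)]
side screwdriver [([0.673, -0.336, 0.0], 0.49)]
```

```bash
cat >> h.py <<'E'
TH=np.deg2rad(3.0); XH=np.array([np.cos(TH),np.sin(TH),0]); YH=np.array([-np.sin(TH),np.cos(TH),0])
def st(target=None,yaw=TH):
    s=arm.observe(); p=np.array(s["position"]); A=R.from_rotvec(s["ee_rot"]).as_matrix()
    print("t",round(float(s["clock"]),2),"pos",p.round(4),"fence x,s",(p@XH).round(4),(p@YH).round(4),"F",np.round(s["force"],2),"w",s["width"])
    zt=np.array([-np.sin(yaw),np.cos(yaw),0]); xt=np.array([0,0,-1.])
    if A[:,2]@zt<0: zt=-zt
    T=np.stack([xt,np.cross(zt,xt),zt],1)
    print("A",A.round(3).tolist(),"turn deg(tool)",np.rad2deg(R.from_matrix(A.T@T).as_rotvec()).round(1))
    if target is not None: print("shift mm in tool now",(A.T@(np.array(target)-p)*1e3).round(1),"in final tool",(T.T@(np.array(target)-p)*1e3).round(1))
E
python3 -c "
from h import *
st([.487,-.080,.30])"
```

```text
t 1.4 pos [ 0.1894 -0.5956  0.4047] fence x,s 0.1579 -0.6047 F [0.09 0.32 0.48] w 1.002030052169325
A [[0.0, 0.953, 0.303], [-0.0, 0.303, -0.953], [-1.0, 0.0, 0.0]] turn deg(tool) [14.6  0.  -0. ]
shift mm in tool now [ 104.7  439.9 -401.2] in final tool [ 104.7  324.2 -499.3]
```

>>> arm_command --pt "91.8 0 0 0 7.3 0 0" --pt "91.8 0 0 0 7.3 0 0" --pt "91.8 0 32 -50 0 0 0" --pt "91.8 0 32 -50 0 0 0" --pt "91.8 0 32 -50 0 0 0"

```text
clock: 2.02
position: [0.278, -0.4391, 0.4048]
ee_rot: [1.17, 1.233, -1.17]
force: [1.4, -0.7, 0.2]
width: 1.001
```

>>> arm_command --pt "91.8 10 32 -50 0 0 0" --pt "91.8 10 32 -50 0 0 0" --pt "91.8 10 32 -50 0 0 0" --pt "91.8 20 32 -50 0 0 0" --pt "91.8 20 32 -50 0 0 0"

```text
clock: 2.65
position: [0.4245, -0.1813, 0.3348]
ee_rot: [1.171, 1.232, -1.17]
force: [1.2, -0.0, 0.4]
width: 0.997
```

>>> arm_command --pt "91.8 20 32 -50 0 0 0" --pt "91.8 10 32 -45 0 0 0" --pt "91.8 0 0 0 0 0 0" --pt "91.8 0 0 0 0 0 0"

```text
clock: 3.15
position: [0.4824, -0.085, 0.3048]
ee_rot: [1.169, 1.234, -1.17]
force: [0.1, -1.0, -0.5]
width: 0.999
```

```bash
python3 -c "
from h import *
st([.487,-.080,.192])"
```

```text
t 3.15 pos [ 0.4824 -0.085   0.3048] fence x,s 0.4773 -0.1102 F [ 0.09 -0.97 -0.45] w 0.9988344973544669
A [[-0.0, 0.999, 0.053], [-0.0, 0.053, -0.999], [-1.0, -0.0, 0.0]] turn deg(tool) [0. 0. 0.]
shift mm in tool now [112.8   5.   -4.8] in final tool [112.8   4.9  -4.8]
```

>>> arm_command --pt "91.8 40 3 -2 0 0 0" --pt "91.8 40 0 0 0 0 0" --pt "91.8 20 0 0 0 0 0" --pt "91.8 10 0 0 0 0 0" --pt "91.8 0 0 0 0 0 0"

```text
clock: 3.78
position: [0.4851, -0.0835, 0.1949]
ee_rot: [1.171, 1.233, -1.172]
force: [0.1, -0.2, -0.4]
width: 1.002
```

Run:
```python
from h import *
st()
g=get_image("side"); cv2.imwrite("pics/s1.png",cv2.resize(g["frame"][130:290,180:380,::-1],None,fx=4,fy=4*.9))
```

```text
t 3.77 pos [ 0.4851 -0.0835  0.1949] fence x,s 0.4801 -0.1088 F [ 0.13 -0.24 -0.41] w 1.0020647807672345
A [[-0.0, 0.999, 0.051], [-0.0, 0.051, -0.999], [-1.0, -0.0, 0.0]] turn deg(tool) [-0.1  0.   0. ]
```

View pics/s1.png

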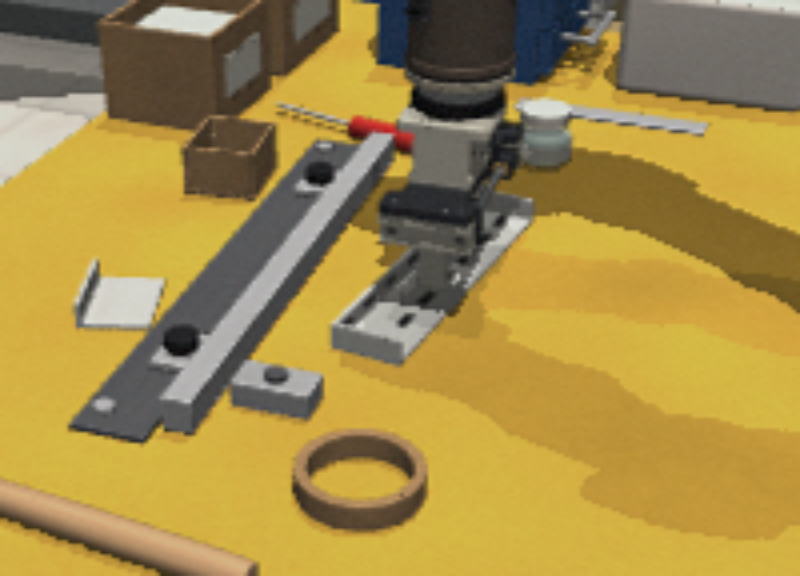

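Both fingers stand over the flat leg, with the left one at about (430,290). I push toward the fence along tool +y.

>>> arm_command --pt "91.8 3 5 0 0 0 0" --pt "91.8 0 8 0 0 0 0" --pt "91.8 0 8 0 0 0 0" --pt "91.8 0 8 0 0 0 0" --pt "91.8 0 8 0 0 0 0"

```text
clock: 4.45
position: [0.5229, -0.0806, 0.1919]
ee_rot: [1.17, 1.234, -1.17]
force: [-0.9, -0.6, 1.2]
width: 1.0
```

>>> arm_command --pt "91.8 0 8 0 0 0 0" --pt "91.8 0 8 0 0 0 0" --pt "91.8 0 8 0 0 0 0" --pt "91.8 0 6 0 0 0 0" --pt "91.8 0 0 0 0 0 0"

```text
clock: 5.08
position: [0.553, -0.079, 0.1919]
ee_rot: [1.171, 1.233, -1.169]
force: [-0.2, 0.7, -0.6]
width: 1.001
```

Run:
```python
from h import *
st()
for c in("top","side"):
    g=get_image(c)
    for t in["angle_left","angle_right"]:
        for d in pinpoint(c,t)[:1]:
            p=np.array(d["point"]);print(c,t,p.round(4),"x,s",(p@XH).round(4),(p@YH).round(4),round(d["p"],2))
```

```text
t 5.08 pos [ 0.553  -0.079   0.1919] fence x,s 0.5481 -0.1078 F [-0.21  0.67 -0.56] w 1.000629927168255
A [[0.001, 0.999, 0.053], [0.0, 0.053, -0.999], [-1.0, 0.001, 0.0]] turn deg(tool) [ 0.  -0.  -0.1]
top angle_left [5.613e-01 6.240e-02 2.000e-04] x,s 0.5638 0.0329 0.76
top angle_right [ 0.5785 -0.2182  0.0007] x,s 0.5663 -0.2482 0.6
side angle_left [ 0.5618  0.0617 -0.0025] x,s 0.5643 0.0322 0.64
side angle_right [ 0.5751 -0.2198 -0.0009] x,s 0.5628 -0.2496 0.95
```

>>> arm_command --pt "91.8 0 5 0 0 0 0" --pt "91.8 0 5 0 0 0 0" --pt "91.8 0 5 0 0 0 0" --pt "91.8 0 4 0 0 0 0" --pt "91.8 0 2 0 0 0 0"

```text
clock: 6.0
position: [0.5736, -0.0779, 0.1918]
ee_rot: [1.17, 1.234, -1.17]
force: [-1.9, 1.3, 1.2]
width: 1.002
```

>>> arm_command --pt "91.8 0 1.5 0 0 0 0" --pt "91.8 0 1 0 0 0 0" --pt "91.8 0 1 0 0 0 0" --pt "91.8 0 0 0 0 0 0"

```text
clock: 6.5
position: [0.5769, -0.0778, 0.1919]
ee_rot: [1.17, 1.234, -1.17]
force: [-1.3, -0.1, -0.6]
width: 0.998
```

>>> arm_command --pt "91.8 0 1 0 0 0 0" --pt "91.8 0 1 0 0 0 0" --pt "91.8 0 1 0 0 0 0"

```text
clock: 6.88
position: [0.5798, -0.0776, 0.1919]
ee_rot: [1.17, 1.234, -1.17]
force: [-1.6, 0.6, 0.3]
width: 0.998
```

>>> arm_command --pt "91.8 0 1 0 0 0 0" --pt "91.8 0 0 0 0 0 0"

```text
clock: 7.12
position: [0.5809, -0.0776, 0.1919]
ee_rot: [1.17, 1.234, -1.17]
force: [-0.5, -0.4, -0.2]
width: 0.996
```

>>> arm_command --pt "91.8 0 1 0 0 0 0" --pt "91.8 0 0 0 0 0 0"

```text
clock: 7.38
position: [0.5818, -0.0775, 0.1919]
ee_rot: [1.17, 1.234, -1.17]
force: [-1.0, -0.2, -0.1]
width: 0.999
```

>>> arm_command --pt "91.8 0 1 0 0 0 0" --pt "91.8 0 0 0 0 0 0"

```text
clock: 7.62
position: [0.5829, -0.0775, 0.1919]
ee_rot: [1.17, 1.234, -1.17]
force: [-1.8, 0.2, -0.6]
width: 1.001
```

Run:
```python
from h import *
st()
g=get_image("top"); cv2.imwrite("pics/t2.png",cv2.resize(g["frame"][150:250,175:365,::-1],None,fx=4.2,fy=4.2,interpolation=cv2.INTER_CUBIC))
for c in("top","side"):
    g=get_image(c)
    for t in["angle_left","angle_right"]:
        for d in pinpoint(c,t)[:1]:
            p=np.array(d["point"]);print(c,t,p.round(4),"x,s",(p@XH).round(4),(p@YH).round(4),round(d["p"],2))
```

```text
t 7.62 pos [ 0.5829 -0.0775  0.1919] fence x,s 0.578 -0.1079 F [-1.84  0.2  -0.62] w 1.0008029933378526
A [[0.0, 0.999, 0.053], [-0.0, 0.053, -0.999], [-1.0, 0.0, 0.0]] turn deg(tool) [ 0.  0. -0.]
top angle_left [ 0.5878  0.0663 -0.0014] x,s 0.5905 0.0354 0.62
top angle_right [5.427e-01 1.440e-01 3.000e-04] x,s 0.5495 0.1154 0.72
side angle_left [ 0.5896  0.062  -0.0047] x,s 0.592 0.0311 0.76
side angle_right [ 6.039e-01 -2.213e-01 -5.000e-04] x,s 0.5915 -0.2526 0.6
```

View pics/t2.png

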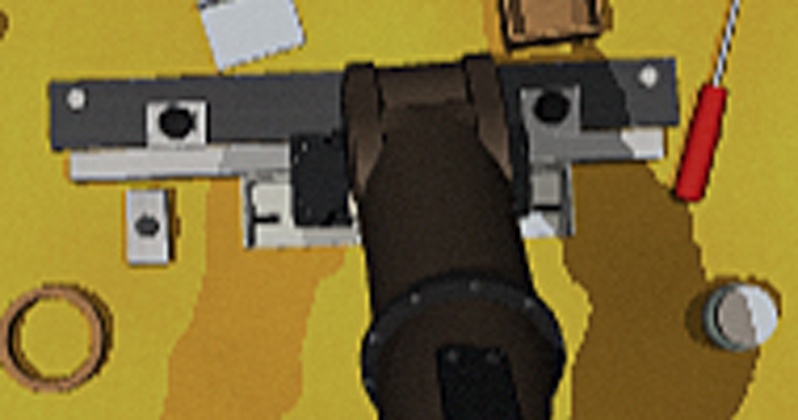

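The angle now lies close to parallel with the fence (ends at x≈248 and 572) and touches it or nearly does. The left end is about 65 mm short of the stop. I creep forward until contact.

>>> arm_command --pt "91.8 0 0.7 0 0 0 0" --pt "91.8 0 0 0 0 0 0"

```text
clock: 8.22
position: [0.5834, -0.0774, 0.1919]
ee_rot: [1.17, 1.234, -1.17]
force: [-1.6, -0.7, 1.4]
width: 1.004
```

>>> arm_command --pt "91.8 0 0.7 0 0 0 0" --pt "91.8 0 0 0 0 0 0"

```text
clock: 8.48
position: [0.5841, -0.0774, 0.1918]
ee_rot: [1.17, 1.234, -1.17]
force: [-1.0, -0.0, 1.5]
width: 1.007
```

>>> arm_command --pt "91.8 0 0.5 0 0 0 0" --pt "91.8 0 0 0 0 0 0"

```text
clock: 8.72
position: [0.5843, -0.0774, 0.1918]
ee_rot: [1.17, 1.234, -1.171]
force: [-4.9, 0.4, 2.1]
width: 0.998
```

>>> arm_command --pt "91.8 0 0.3 0 0 0 0" --pt "91.8 0 0 0 0 0 0"

```text
clock: 8.98
position: [0.5844, -0.0774, 0.1917]
ee_rot: [1.17, 1.235, -1.171]
force: [-5.1, 0.4, 4.1]
width: 1.0
```

>>> arm_command --pt "91.8 0 0.3 0 0 0 0" --pt "91.8 0 0 0 0 0 0"

```text
clock: 9.22
position: [0.5845, -0.0774, 0.1917]
ee_rot: [1.169, 1.235, -1.172]
force: [-7.9, 1.1, 4.1]
width: 0.998
```

Seated on the fence at about 8 N. I back off, lift, and go round to the right end plate with the fingers shut.

>>> arm_command --pt "91.8 0 -13 0 0 0 0" --pt "91.8 -40 0 0 0 0 0" --pt "0 -5 0 0 0 0 0" --pt "0 0 0 58 0 0 0" --pt "0 0 0 60 0 0 0" --newtons 20

```text
clock: 9.85
position: [0.5788, -0.1963, 0.2369]
ee_rot: [1.169, 1.234, -1.167]
force: [1.1, 0.7, 0.5]
width: 0.722
```

>>> arm_command --pt "0 0 0 60 0 0 0" --pt "0 0 0 0 0 0 0" --pt "0 0 0 0 0 0 0" --pt "0 0 0 0 0 0 0"

```text
clock: 10.35
position: [0.582, -0.2538, 0.2367]
ee_rot: [1.169, 1.236, -1.168]
force: [-0.3, 0.3, -0.8]
width: 0.29
```

Run:
```python
from h import *
st()
g=get_image("top"); cv2.imwrite("pics/t3.png",cv2.resize(g["frame"][150:250,175:365,::-1],None,fx=4.2,fy=4.2,interpolation=cv2.INTER_CUBIC))
for c in("top","side"):
    g=get_image(c)
    for t in["angle_left","angle_right"]:
        for d in pinpoint(c,t)[:1]:
            p=np.array(d["point"]);print(c,t,p.round(4),"x,s",(p@XH).round(4),(p@YH).round(4),round(d["p"],2))
    P=cloud(g).reshape(-1,3); x=P@XH; s=P@YH
    a=(x>.54)&(x<.575)&(P[:,2]>.014)&(P[:,2]<.032)&(s>-.28)&(s<.08); h=s[a]
    print(c,"end plates s",[np.round([q.min(),q.max(),len(q)],4) for q in(h[h<-.2],h[h>0]) if len(q)])
    b=(x>.52)&(x<.58)&(P[:,2]>.014)&(P[:,2]<.032)&(s>.08)&(s<.15); print("stop s",s[b].min(),s[b].max())
```

```text
t 10.35 pos [ 0.582  -0.2538  0.2367] fence x,s 0.5679 -0.2839 F [-0.29  0.31 -0.78] w 0.2903198932030466
A [[0.0, 0.998, 0.055], [0.001, 0.055, -0.998], [-1.0, 0.0, -0.001]] turn deg(tool) [ 0.2 -0.1 -0. ]
top angle_left [ 5.905e-01  6.740e-02 -3.000e-04] x,s 0.5932 0.0364 0.67
top angle_right [ 0.6101 -0.2178  0.0008] x,s 0.5979 -0.2494 0.78
top end plates s [array([ 0.0288,  0.0327, 15.    ])]
stop s 0.09581884181153522 0.13011674070975268
side angle_left [ 0.5925  0.0643 -0.0049] x,s 0.5951 0.0332 0.79
side angle_right [ 0.6024 -0.2217 -0.0013] x,s 0.59 -0.2529 0.68
side end plates s [array([-0.2486, -0.2385, 27.    ]), array([2.63e-02, 3.53e-02, 3.60e+01])]
stop s 0.09427101419722524 0.132422030301852
```

View pics/t3.png

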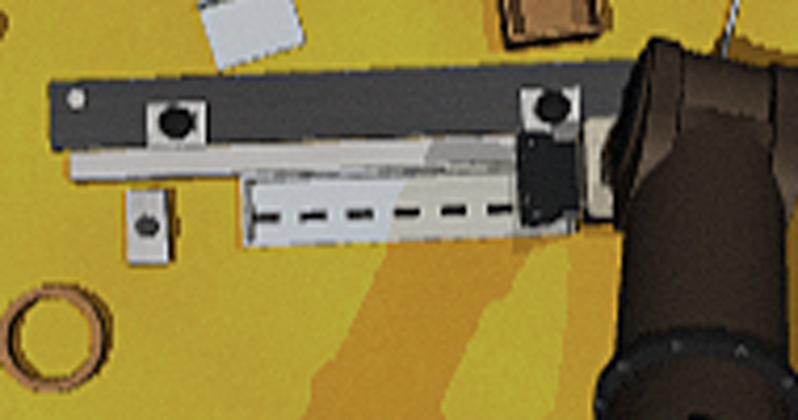

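The angle lies flat along the fence with about 63 mm to go. I descend beside its right end plate.

>>> arm_command --pt "0 0 0 0 0 0 0" --pt "0 0 0 0 0 0 0" --pt "0 20 -1 3 0 0 0" --pt "0 20 0 0 0 0 0" --pt "0 5 0 0 0 0 0"

```text
clock: 11.32
position: [0.5798, -0.2586, 0.1892]
ee_rot: [1.169, 1.238, -1.172]
force: [0.3, 0.6, 0.4]
width: 0.003
```

>>> arm_command --pt "0 0 0 -5 0 0 0" --pt "0 0 0 -4 0 0 0" --pt "0 0 0 -4 0 0 0" --pt "0 0 0 -4 0 0 0" --pt "0 0 0 -2 0 0 0"

```text
clock: 11.95
position: [0.5799, -0.2394, 0.1921]
ee_rot: [1.17, 1.234, -1.17]
force: [-0.7, -1.1, -0.3]
width: 0.008
```

>>> arm_command --pt "0 0 0 -2 0 0 0" --pt "0 0 0 -2 0 0 0" --pt "0 0 0 -2 0 0 0"

```text
clock: 12.32
position: [0.5795, -0.2338, 0.1918]
ee_rot: [1.17, 1.234, -1.17]
force: [-0.1, -0.3, -0.4]
width: 0.001
```

Run:
```python
from h import *
st()
for c in("top","side"):
    g=get_image(c)
    for t in["angle_left"]:
        for d in pinpoint(c,t)[:1]:
            p=np.array(d["point"]);print(c,t,p.round(4),"x,s",(p@XH).round(4),(p@YH).round(4),round(d["p"],2))
```

```text
t 12.32 pos [ 0.5795 -0.2338  0.1918] fence x,s 0.5665 -0.2638 F [-0.09 -0.25 -0.38] w 0.0014064002218265943
A [[-0.0, 0.999, 0.053], [-0.0, 0.053, -0.999], [-1.0, -0.0, 0.0]] turn deg(tool) [0. 0. 0.]
top angle_left [ 0.594   0.0647 -0.0006] x,s 0.5966 0.0335 0.78
side angle_left [ 0.5936  0.0627 -0.0027] x,s 0.5961 0.0315 0.76
```

>>> arm_command --pt "0 0 0 -3 0 0 0" --pt "0 0 0 -4 0 0 0" --pt "0 0 0 -4 0 0 0" --pt "0 0 0 -4 0 0 0" --pt "0 0 0 -4 0 0 0"

```text
clock: 13.15
position: [0.5785, -0.2146, 0.1919]
ee_rot: [1.17, 1.234, -1.17]
force: [-0.3, -1.6, 0.6]
width: 0.005
```

>>> arm_command --pt "0 0 0 -4 0 0 0" --pt "0 0 0 -4 0 0 0" --pt "0 0 0 -4 0 0 0" --pt "0 0 0 -4 0 0 0" --pt "0 0 0 -4 0 0 0"

```text
clock: 13.78
position: [0.5775, -0.1947, 0.1919]
ee_rot: [1.17, 1.234, -1.17]
force: [-0.6, -1.3, 0.4]
width: 0.005
```

Run:
```python
from h import *
st()
for c in("top","side"):
    g=get_image(c)
    for t in["angle_left","angle_right"]:
        for d in pinpoint(c,t)[:1]:
            p=np.array(d["point"]);print(c,t,p.round(4),"x,s",(p@XH).round(4),(p@YH).round(4),round(d["p"],2))
    P=cloud(g).reshape(-1,3); x=P@XH; s=P@YH
    a=(x>.54)&(x<.575)&(P[:,2]>.014)&(P[:,2]<.032)&(s>0)&(s<.15); h=np.sort(s[a]);i=np.argmax(np.diff(h)) 
    print("gap",h[0],h[i],h[i+1],h[-1])
```

```text
t 13.78 pos [ 0.5775 -0.1947  0.1919] fence x,s 0.5665 -0.2246 F [-0.65 -1.31  0.41] w 0.0053877960308665864
A [[0.0, 0.999, 0.053], [-0.0, 0.053, -0.999], [-1.0, 0.0, 0.0]] turn deg(tool) [ 0.  0. -0.]
top angle_left [ 0.59    0.1027 -0.0031] x,s 0.5946 0.0717 0.9
top angle_right [ 7.435e-01 -1.985e-01 -6.000e-04] x,s 0.7321 -0.2371 0.67
gap 0.06541860764215324 0.06899766257177081 0.09619814708345785 0.12954687474794546
side angle_left [ 0.7464 -0.1927  0.0061] x,s 0.7353 -0.2315 0.69
side angle_right [ 6.047e-01 -1.821e-01  6.000e-04] x,s 0.5943 -0.2135 0.82
gap 0.06607569993372049 0.07536892780182301 0.09655133888131295 0.13251131113716466
```

>>> arm_command --pt "0 0 0 -4 0 0 0" --pt "0 0 0 -4 0 0 0" --pt "0 0 0 -4 0 0 0" --pt "0 0 0 -4 0 0 0" --pt "0 0 0 -2 0 0 0"

```text
clock: 14.7
position: [0.5765, -0.1765, 0.1919]
ee_rot: [1.17, 1.234, -1.17]
force: [0.2, -1.6, 0.1]
width: 0.007
```

>>> arm_command --pt "0 0 0 -1.5 0 0 0" --pt "0 0 0 -1 0 0 0" --pt "0 0 0 0 0 0 0"

```text
clock: 15.08
position: [0.5764, -0.1744, 0.1918]
ee_rot: [1.17, 1.234, -1.17]
force: [-0.0, -0.9, -0.1]
width: 0.004
```

>>> arm_command --pt "0 0 0 -1 0 0 0" --pt "0 0 0 -1 0 0 0" --pt "0 0 0 0 0 0 0"

```text
clock: 15.45
position: [0.5763, -0.1723, 0.1919]
ee_rot: [1.17, 1.234, -1.17]
force: [-0.1, -1.3, 0.6]
width: 0.009
```

>>> arm_command --pt "0 0 0 -1 0 0 0" --pt "0 0 0 0 0 0 0"

```text
clock: 15.7
position: [0.5762, -0.1713, 0.1918]
ee_rot: [1.17, 1.234, -1.17]
force: [0.3, -1.3, 1.0]
width: 0.003
```

Moved about 23 mm since the last check; about 2 to 4 mm remain.

>>> arm_command --pt "0 0 0 -1 0 0 0" --pt "0 0 0 0 0 0 0"

```text
clock: 15.95
position: [0.5762, -0.1703, 0.1919]
ee_rot: [1.17, 1.234, -1.17]
force: [0.1, -0.9, 0.3]
width: 0.002
```

>>> arm_command --pt "0 0 0 -1 0 0 0" --pt "0 0 0 0 0 0 0"

```text
clock: 16.2
position: [0.5761, -0.1694, 0.1919]
ee_rot: [1.17, 1.234, -1.17]
force: [-0.5, -1.7, 0.3]
width: 0.006
```

>>> arm_command --pt "0 0 0 -0.7 0 0 0" --pt "0 0 0 0 0 0 0"

```text
clock: 16.45
position: [0.5761, -0.1691, 0.1919]
ee_rot: [1.17, 1.233, -1.171]
force: [0.6, -3.2, 1.0]
width: 0.004
```

>>> arm_command --pt "0 0 0 -0.5 0 0 0" --pt "0 0 0 0 0 0 0"

```text
clock: 16.7
position: [0.5761, -0.1689, 0.192]
ee_rot: [1.17, 1.233, -1.171]
force: [-0.7, -4.7, 0.9]
width: 0.005
```

>>> arm_command --pt "0 0 0 -0.5 0 0 0" --pt "0 0 0 0 0 0 0"

```text
clock: 16.95
position: [0.576, -0.1687, 0.192]
ee_rot: [1.17, 1.232, -1.171]
force: [-0.3, -6.4, 1.3]
width: 0.007
```

Run:
```python
from h import *
st()
for c in("top","side"):
    g=get_image(c)
    for t in["angle_left","angle_right"]:
        for d in pinpoint(c,t)[:1]:
            p=np.array(d["point"]);print(c,t,p.round(4),"x,s",(p@XH).round(4),(p@YH).round(4),round(d["p"],2))
```

```text
t 16.95 pos [ 0.576  -0.1687  0.192 ] fence x,s 0.5664 -0.1986 F [-0.33 -6.42  1.34] w 0.007014418607201365
A [[0.0, 0.999, 0.052], [-0.001, 0.052, -0.999], [-1.0, 0.0, 0.001]] turn deg(tool) [-0.   0.1 -0. ]
top angle_left [ 0.5907  0.1299 -0.0012] x,s 0.5967 0.0988 0.91
side angle_left [ 0.5899  0.1264 -0.0045] x,s 0.5957 0.0954 0.85
side angle_right [ 0.6004 -0.1579 -0.0035] x,s 0.5913 -0.1891 0.7
```

The angle is at the stop with a steady 6 N. I retreat and go inside the angle near its stop end.

>>> arm_command --pt "0 0 0 8 0 0 0" --pt "0 -40 0 2 0 0 0" --pt "0 -5 0 -55 0 0 0" --pt "0 0 0 -60 0 0 0" --pt "0 0 0 -60 0 0 0"

```text
clock: 17.88
position: [0.567, -0.001, 0.237]
ee_rot: [1.171, 1.234, -1.17]
force: [-0.1, 0.4, -0.0]
width: 0.002
```

>>> arm_command --pt "0 0 0 -60 0 0 0" --pt "0 0 0 -18 0 0 0" --pt "0 0 0 0 0 0 0"

```text
clock: 18.25
position: [0.563, 0.0763, 0.2367]
ee_rot: [1.168, 1.236, -1.168]
force: [0.0, -1.3, -0.0]
width: 0.005
```

Run:
```python
from h import *
st()
g=get_image("top"); cv2.imwrite("pics/t4.png",cv2.resize(g["frame"][150:250,175:365,::-1],None,fx=4.2,fy=4.2,interpolation=cv2.INTER_CUBIC))
for c in("top","side"):
    g=get_image(c)
    for t in["angle_left","angle_right"]:
        for d in pinpoint(c,t)[:1]:
            p=np.array(d["point"]);print(c,t,p.round(4),"x,s",(p@XH).round(4),(p@YH).round(4),round(d["p"],2))
```

```text
t 18.25 pos [0.563  0.0763 0.2367] fence x,s 0.5662 0.0468 F [ 0.01 -1.31 -0.04] w 0.004665765917076316
A [[-0.001, 0.998, 0.056], [0.001, 0.056, -0.998], [-1.0, -0.0, -0.001]] turn deg(tool) [ 0.2 -0.   0. ]
top angle_right [ 0.4774 -0.3545 -0.0025] x,s 0.4582 -0.379 0.57
side angle_left [ 0.5882  0.1256 -0.0036] x,s 0.594 0.0946 0.96
side angle_right [ 0.6    -0.1569 -0.0025] x,s 0.591 -0.1881 0.88
```

View pics/t4.png

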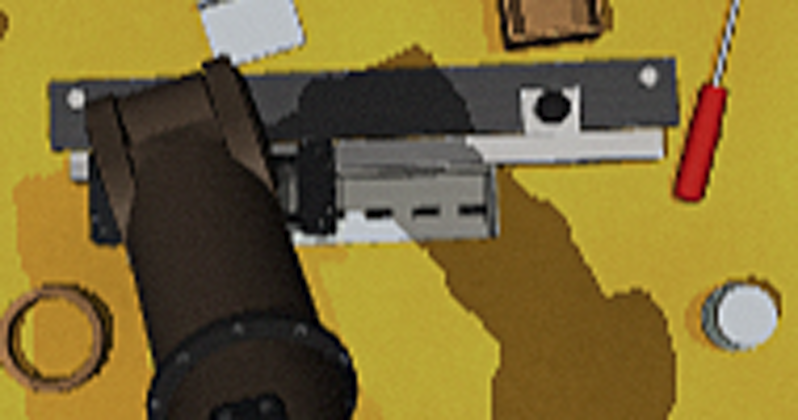

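The angle sits along the fence with its right end at x≈495; the arm hides the stop end in this view. I shift 15 mm further left, descend and press.

>>> arm_command --pt "0 0 0 -15 0 0 0" --pt "0 0 0 0 0 0 0" --pt "0 20 0 0 0 0 0" --pt "0 20 0 0 0 0 0" --pt "0 5 0 0 0 0 0"

```text
clock: 19.23
position: [0.5619, 0.09, 0.1908]
ee_rot: [1.168, 1.235, -1.171]
force: [-0.2, 0.2, 1.2]
width: 0.005
```

>>> arm_command --pt "0 0 3 0 0 0 0" --pt "0 0 3 0 0 0 0" --pt "0 0 3 0 0 0 0" --pt "0 0 1.5 0 0 0 0" --pt "0 0 0 0 0 0 0"

```text
clock: 19.85
position: [0.573, 0.0904, 0.192]
ee_rot: [1.17, 1.233, -1.17]
force: [0.5, 0.8, 0.3]
width: 0.001
```

```bash
python3 -c "
from h import *
st()"
```

```text
t 19.85 pos [0.573  0.0904 0.192 ] fence x,s 0.577 0.0603 F [0.52 0.8  0.33] w 0.0014580630247773892
A [[0.0, 0.999, 0.053], [-0.0, 0.053, -0.999], [-1.0, 0.0, 0.0]] turn deg(tool) [ 0.  0. -0.]
```

Contact expected near 0.5795.

>>> arm_command --pt "0 0 1 0 0 0 0" --pt "0 0 0.7 0 0 0 0" --pt "0 0 0 0 0 0 0"

```text
clock: 20.23
position: [0.5746, 0.0906, 0.1918]
ee_rot: [1.17, 1.234, -1.17]
force: [-0.1, -0.3, -0.2]
width: 0.003
```

>>> arm_command --pt "0 0 0.5 0 0 0 0" --pt "0 0 0 0 0 0 0"

```text
clock: 20.48
position: [0.5751, 0.0906, 0.1918]
ee_rot: [1.17, 1.234, -1.17]
force: [-0.7, -0.4, 0.5]
width: 0.005
```

>>> arm_command --pt "0 0 0.5 0 0 0 0" --pt "0 0 0 0 0 0 0"

```text
clock: 20.72
position: [0.5755, 0.0906, 0.1918]
ee_rot: [1.17, 1.234, -1.17]
force: [-0.4, -0.5, 0.2]
width: 0.0
```

>>> arm_command --pt "0 0 0.5 0 0 0 0" --pt "0 0 0 0 0 0 0"

```text
clock: 20.98
position: [0.5757, 0.0906, 0.1918]
ee_rot: [1.169, 1.234, -1.171]
force: [-2.2, 0.5, 1.9]
width: 0.009
```

>>> arm_command --pt "0 0 0.5 0 0 0 0" --pt "0 0 0.3 0 0 0 0" --pt "0 0 0 0 0 0 0"

```text
clock: 21.35
position: [0.5759, 0.0907, 0.1916]
ee_rot: [1.169, 1.235, -1.172]
force: [-6.8, -0.1, 4.6]
width: 0.004
```

>>> arm_command --pt "0 0 0.4 0 0 0 0" --pt "0 0 0 0 0 0 0"

```text
clock: 21.6
position: [0.5761, 0.0907, 0.1916]
ee_rot: [1.168, 1.236, -1.172]
force: [-7.5, -0.3, 5.7]
width: 0.003
```

>>> arm_command --pt "0 -0.4 0.4 0 0 0 0" --pt "0 0 0 0 0 0 0"

```text
clock: 21.85
position: [0.5762, 0.0907, 0.1916]
ee_rot: [1.168, 1.236, -1.173]
force: [-7.3, -0.6, 1.2]
width: 0.003
```

>>> arm_command --pt "0 -0.2 0.3 0 0 0 0" --pt "0 0 0 0 0 0 0"

```text
clock: 22.1
position: [0.5763, 0.0907, 0.1916]
ee_rot: [1.167, 1.237, -1.173]
force: [-7.5, -0.2, 0.4]
width: 0.004
```

>>> arm_command --pt "0 0 0.5 0 0 0 0" --pt "0 0 0 0 0 0 0"

```text
clock: 22.35
position: [0.5765, 0.0907, 0.1916]
ee_rot: [1.167, 1.237, -1.174]
force: [-9.1, 0.7, 2.9]
width: 0.005
```

>>> arm_command --pt "0 -0.1 0.3 0 0 0 0" --pt "0 0 0 0 0 0 0"

```text
clock: 22.6
position: [0.5766, 0.0907, 0.1916]
ee_rot: [1.166, 1.238, -1.175]
force: [-9.8, -0.2, 3.3]
width: 0.007
```

>>> arm_command --pt "0 -0.2 0.5 0 0 0 0" --pt "0 0 0 0 0 0 0"

```text
clock: 22.85
position: [0.5767, 0.0908, 0.1916]
ee_rot: [1.166, 1.238, -1.175]
force: [-11.3, -0.5, 3.4]
width: 0.006
```

>>> arm_command --pt "0 0 0 0 0 0 0" --pt "0 0 0 0 0 0 0"

```text
clock: 23.1
position: [0.5767, 0.0908, 0.1916]
ee_rot: [1.166, 1.238, -1.175]
force: [-11.4, 0.2, 2.5]
width: 0.004
```

>>> arm_command --pt "0 0 0.2 0 0 0 0" --pt "0 0 0 0 0 0 0" --pt "0 0 0 0 0 0 0" --pt "0 0 0 0 0 0 0" --pt "0 0 0 0 0 0 0"

```text
clock: 23.72
position: [0.5768, 0.0908, 0.1916]
ee_rot: [1.165, 1.238, -1.175]
force: [-11.9, -0.4, 2.5]
width: 0.001
```

>>> arm_command --pt "0 0 0 0 0 0 0" --pt "0 0 0 0 0 0 0" --pt "0 0 0 0 0 0 0" --pt "0 0 0 0 0 0 0" --pt "0 0 0 0 0 0 0"

```text
clock: 24.35
position: [0.5768, 0.0908, 0.1916]
ee_rot: [1.166, 1.238, -1.175]
force: [-10.9, -0.2, 3.2]
width: 0.005
```

The first press was steady at about 11.5 N for over 1.5 s. I release and go to the other end.

>>> arm_command --pt "0 0 -2 0 0 0 0" --pt "0 0 -3 0 0 0 0" --pt "0 0 -10 0 0 0 0" --pt "0 -44 0 0 0 0 0" --pt "0 0 0 50 0 0 0"

```text
clock: 24.98
position: [0.5684, 0.0443, 0.2402]
ee_rot: [1.171, 1.234, -1.158]
force: [0.7, -0.5, -0.4]
width: 0.004
```

>>> arm_command --pt "0 0 0 60 0 0 0" --pt "0 0 0 60 0 0 0" --pt "0 0 0 40 0 0 0" --pt "0 0 0 0 0 0 0" --pt "0 0 0 0 0 0 0"

```text
clock: 25.6
position: [0.5755, -0.1191, 0.237]
ee_rot: [1.171, 1.234, -1.169]
force: [0.1, 1.3, -0.0]
width: 0.006
```

Run:
```python
from h import *
st()
g=get_image("top"); cv2.imwrite("pics/t5.png",cv2.resize(g["frame"][150:250,175:365,::-1],None,fx=4.2,fy=4.2,interpolation=cv2.INTER_CUBIC))
for c in("top","side"):
    g=get_image(c)
    for t in["angle_left","angle_right"]:
        for d in pinpoint(c,t)[:1]:
            p=np.array(d["point"]);print(c,t,p.round(4),"x,s",(p@XH).round(4),(p@YH).round(4),round(d["p"],2))
```

```text
t 25.6 pos [ 0.5755 -0.1191  0.237 ] fence x,s 0.5685 -0.149 F [ 0.15  1.25 -0.02] w 0.006212902081520681
A [[0.001, 0.999, 0.053], [0.001, 0.053, -0.999], [-1.0, 0.001, -0.0]] turn deg(tool) [ 0. -0. -0.]
top angle_left [0.5866 0.1261 0.0017] x,s 0.5924 0.0952 0.88
side angle_left [ 0.5909  0.1279 -0.0015] x,s 0.5968 0.0968 0.86
side angle_right [ 6.013e-01 -1.579e-01  3.000e-04] x,s 0.5922 -0.1892 0.79
```

View pics/t5.png

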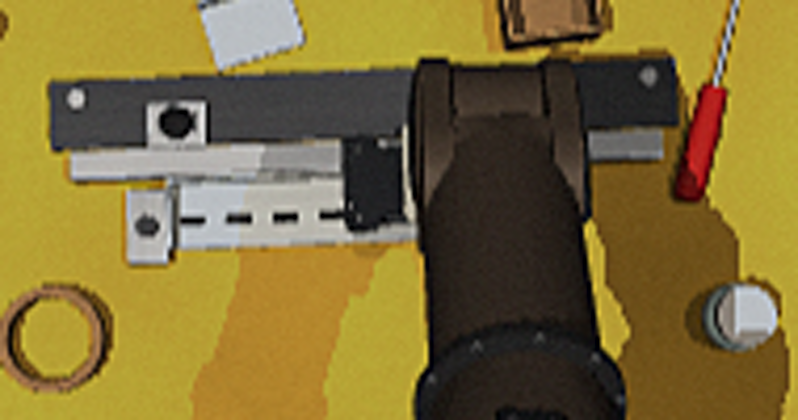

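The end plate meets the stop at about (172,215) and the leg lies on the fence. Second press.

>>> arm_command --pt "0 20 0 0 0 0 0" --pt "0 20 0 0 0 0 0" --pt "0 5 0 0 0 0 0" --pt "0 0 4 0 0 0 0" --pt "0 0 3.5 0 0 0 0"

```text
clock: 26.58
position: [0.5838, -0.1192, 0.1926]
ee_rot: [1.171, 1.233, -1.169]
force: [-0.2, 0.0, 0.1]
width: 0.001
```

>>> arm_command --pt "0 0 1.5 0 0 0 0" --pt "0 0 1 0 0 0 0" --pt "0 0 0 0 0 0 0"

```text
clock: 26.95
position: [0.5856, -0.1192, 0.1919]
ee_rot: [1.17, 1.234, -1.17]
force: [0.2, 0.4, -0.5]
width: 0.008
```

>>> arm_command --pt "0 0 0.5 0 0 0 0" --pt "0 0 0 0 0 0 0"

```text
clock: 27.2
position: [0.586, -0.1192, 0.1918]
ee_rot: [1.17, 1.234, -1.17]
force: [0.4, -0.5, -0.1]
width: 0.005
```

>>> arm_command --pt "0 0 0.5 0 0 0 0" --pt "0 0 0 0 0 0 0"

```text
clock: 27.45
position: [0.5864, -0.1191, 0.1917]
ee_rot: [1.17, 1.234, -1.171]
force: [-0.8, 0.3, 1.1]
width: 0.005
```

>>> arm_command --pt "0 -0.2 0.5 0 0 0 0" --pt "0 -0.2 0.5 0 0 0 0" --pt "0 0 0 0 0 0 0"

```text
clock: 27.82
position: [0.5868, -0.1191, 0.1917]
ee_rot: [1.169, 1.235, -1.172]
force: [-4.8, -0.9, 0.0]
width: 0.007
```

>>> arm_command --pt "0 -0.1 0.4 0 0 0 0" --pt "0 -0.1 0.4 0 0 0 0" --pt "0 0 0 0 0 0 0"

```text
clock: 28.2
position: [0.587, -0.1192, 0.1917]
ee_rot: [1.169, 1.236, -1.173]
force: [-7.2, -0.3, 0.2]
width: 0.002
```

>>> arm_command --pt "0 -0.1 0.5 0 0 0 0" --pt "0 -0.1 0.3 0 0 0 0" --pt "0 0 0 0 0 0 0"

```text
clock: 28.58
position: [0.5873, -0.1192, 0.1918]
ee_rot: [1.168, 1.237, -1.174]
force: [-9.3, 0.4, 1.6]
width: 0.003
```

>>> arm_command --pt "0 -0.1 0.3 0 0 0 0" --pt "0 0 0 0 0 0 0" --pt "0 0 0 0 0 0 0"

```text
clock: 28.95
position: [0.5874, -0.1191, 0.1917]
ee_rot: [1.168, 1.238, -1.175]
force: [-9.9, -0.4, 0.8]
width: 0.005
```

>>> arm_command --pt "0 -0.1 0.5 0 0 0 0" --pt "0 0 0 0 0 0 0" --pt "0 0 0 0 0 0 0"

```text
clock: 29.32
position: [0.5876, -0.1192, 0.1918]
ee_rot: [1.167, 1.238, -1.175]
force: [-10.2, 0.4, 2.4]
width: 0.007
```

>>> arm_command --pt "0 0 0.2 0 0 0 0" --pt "0 0 0 0 0 0 0" --pt "0 0 0 0 0 0 0" --pt "0 0 0 0 0 0 0" --pt "0 0 0 0 0 0 0"

```text
clock: 29.95
position: [0.5876, -0.1191, 0.1918]
ee_rot: [1.167, 1.239, -1.175]
force: [-11.5, -0.0, 2.9]
width: 0.004
```

>>> arm_command --pt "0 0 0 0 0 0 0" --pt "0 0 0 0 0 0 0" --pt "0 0 0 0 0 0 0" --pt "0 0 0 0 0 0 0" --pt "0 0 0 0 0 0 0"

```text
clock: 30.58
position: [0.5876, -0.1191, 0.1917]
ee_rot: [1.167, 1.239, -1.175]
force: [-11.3, 0.3, 2.8]
width: 0.005
```

>>> arm_command --pt "0 0 0.1 0 0 0 0" --pt "0 0 0 0 0 0 0" --pt "0 0 0 0 0 0 0" --pt "0 0 0 0 0 0 0" --pt "0 0 0 0 0 0 0"

```text
clock: 31.2
position: [0.5877, -0.1191, 0.1917]
ee_rot: [1.167, 1.239, -1.176]
force: [-12.0, 0.3, 3.0]
width: 0.009
```

>>> arm_command --pt "0 0 -2 0 0 0 0" --pt "0 0 -3 0 0 0 0" --pt "0 0 -10 0 0 0 0" --pt "0 -50 0 0 0 0 0" --pt "0 -50 0 0 0 0 0"

```text
clock: 31.82
position: [0.575, -0.1197, 0.2939]
ee_rot: [1.17, 1.234, -1.17]
force: [1.5, -0.0, 0.7]
width: 0.002
```

>>> arm_command --pt "0 -10 -60 0 0 0 0" --pt "0 -10 -60 0 0 0 0" --pt "0 0 -30 0 0 0 0" --pt "0 0 0 0 0 0 0"

```text
clock: 32.33
position: [0.4234, -0.1279, 0.3133]
ee_rot: [1.171, 1.232, -1.171]
force: [-0.1, 0.2, 0.3]
width: 0.002
```

Run:
```python
from h import *
st()
g=get_image("top"); cv2.imwrite("pics/t6.png",cv2.resize(g["frame"][130:250,175:365,::-1],None,fx=4.2,fy=4.2,interpolation=cv2.INTER_CUBIC))
for c in("top","side"):
    g=get_image(c)
    for t in["angle_left","angle_right","offcut","carton","tape","jar"]:
        for d in pinpoint(c,t)[:1]:
            p=np.array(d["point"]);print(c,t,p.round(4),"x,s",(p@XH).round(4),(p@YH).round(4),round(d["p"],2))
    P=cloud(g).reshape(-1,3); x=P@XH; s=P@YH
    for y in(-.16,-.11,-.06,-.01,.04,.08):
        a=(abs(s-y)<.012)&(P[:,2]>.013)&(P[:,2]<.03)&(x>.56)&(x<.6); print(y,len(x[a]),np.median(x[a]).round(4) if a.any() else None,end=" ")
    print()
```

```text
t 32.33 pos [ 0.4234 -0.1279  0.3133] fence x,s 0.4161 -0.1499 F [-0.11  0.19  0.3 ] w 0.0016388813938150776
A [[0.001, 0.999, 0.052], [-0.001, 0.052, -0.999], [-1.0, 0.0, 0.001]] turn deg(tool) [-0.   0.1 -0. ]
top angle_left [ 5.882e-01  1.292e-01 -2.000e-04] x,s 0.5942 0.0982 0.64
top angle_right [ 6.051e-01 -1.547e-01 -5.000e-04] x,s 0.5962 -0.1862 0.69
top offcut [0.7251 0.0552 0.0018] x,s 0.727 0.0172 0.67
top carton [ 0.7417 -0.1984 -0.0026] x,s 0.7303 -0.2369 0.63
top tape [4.491e-01 2.185e-01 1.000e-04] x,s 0.4599 0.1947 0.57
top jar [ 0.4791 -0.3546 -0.0011] x,s 0.4599 -0.3792 0.68
-0.16 9 0.5883 -0.11 14 0.5885 -0.06 11 0.5889 -0.01 12 0.588 0.04 16 0.5879 0.08 12 0.5891 
side angle_left [ 0.5886  0.1263 -0.0032] x,s 0.5944 0.0953 0.63
side angle_right [ 6.020e-01 -1.581e-01  2.000e-04] x,s 0.5929 -0.1894 0.93
side offcut [ 0.7236  0.0557 -0.0009] x,s 0.7255 0.0178 0.63
side carton [ 0.746  -0.1917  0.0039] x,s 0.7349 -0.2305 0.87
side tape [ 0.45    0.2179 -0.0006] x,s 0.4608 0.1941 0.62
side jar [ 0.4747 -0.3564  0.0031] x,s 0.4554 -0.3808 0.55
-0.16 12 0.5909 -0.11 12 0.5914 -0.06 15 0.5903 -0.01 17 0.5901 0.04 21 0.5905 0.08 20 0.5902
```

View pics/t6.png

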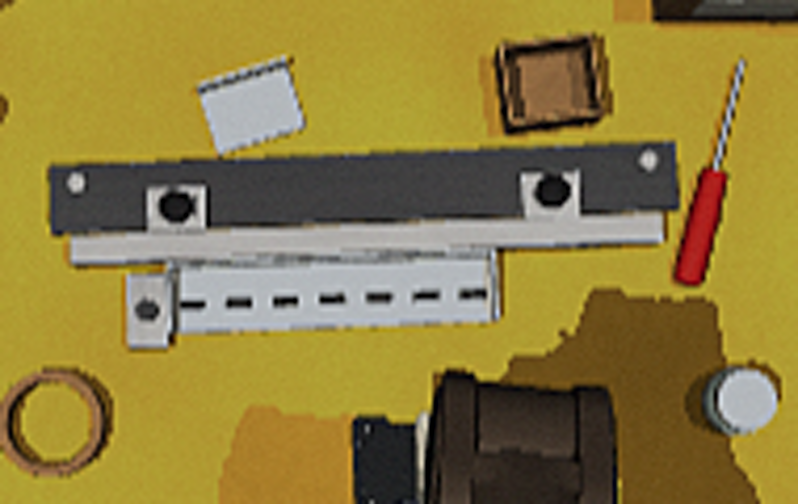

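The picture shows the angle along the fence with its left end plate at the stop, (172,300), and the robot clear of everything. I hand in.

```bash
python3 -c "
from cell import arm
print(arm.sign_off())"
```

```text
the job is handed in; nothing more can be done
None
```

The job is done and handed in at about 33 s on the robot's clock, well inside the 72 s limit.

- **Moves:** I pushed the angle square to the fence with both fingers open and seated it there at about 8 N. I then slid it along the fence on its right end plate until it met the stop, at about 6 N.
- **Presses:** I made two presses straight against the fence, with the fingers about 35 mm from each end. The first, at the stop end, read 10.9–11.9 N; the second, at the other end, read 11.3–12.0 N. Each was held for more than a second. These are readings between short steps, so I did not see force peaks within a step.
- **Parallel to the fence:** The depth data put the upright leg within about 1 mm of one line along its whole length, in both cameras. The two presses met contact at the same distance from the base, to about 0.1 mm.
- **At the stop:** The left end read 95–98 mm along the fence direction and the stop face about 96 mm. Any gap under about 2 mm could not be confirmed from the images.
- **Bystanders:** The offcut, carton, tape and jar read the same as at the start within 4 mm. The screwdriver looked unmoved in the last picture. I did not re-check the mallet or rule, but the arm never went near them.

A few single network reports were clearly wrong, such as placing the angle's right end at the stop, carton or jar. I dropped those after comparing them with the pictures.

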